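# Read the stickers under two angle brackets and sort one out

## Task

On this spare-parts stall stand two large L-shaped angle brackets, each with a white sticker hidden under its foot. First tip both brackets over towards the robot onto their backs, so that the underside of each foot faces out and its sticker can be read. Then put the one with the round sticker into the low black tray, still lying on its back with the foot upright and flat on the tray floor, and leave the one with the strip-shaped sticker lying on its back where it fell.

Things in the scene. Friction and masses are not known exactly. Their poses are not given: they have to be found in the camera images.
- bracket_a_mid (a point): Dark steel L bracket (mm): 45 wide, 8 thick, 0.2 kg: foot 60 long, leg 80 tall on the foot's edge nearest the robot; round white sticker 34 across hidden under the foot. Point: centre of its 60x45x80 outline, in the L's hollow, 40 above the table. x: from leg along foot, away from robot; z: up the leg. Leg's mid-plane x=-26, foot's z=-36. Table clear for 110 mm towards robot, 25 at sides.
- bracket_b_mid (a point): Same as the other bracket, but a white strip sticker, 38x12 mm, hidden under the foot; point and axes alike. Either one, drawn along its -x by closed fingers in the hollow, tips 50 mm above the table, for about 85 mm, tips over its lower edge and falls on the leg's outer face: x axis up, foot upright, 60 high, underside facing away from the robot, point 30 mm up; pinch the foot from above.
- tray: Low open black plastic tray fixed to the table on the robot's right, 240 mm (its x, roughly away from the robot, turned up to 0.2 rad) x 160 mm (y) x 40 mm high, walls and floor 5 mm thick. Origin at the centre of its underside, at table height; the inner floor is 5 mm higher.

How it is judged:
By the outcome, as a careful person would: the job done as asked, in the order asked, and still so for the second after the job is handed in, with the robot touching nothing.
It also fails if it takes over 51 s, if anything falls off the work surface, if the arm or the gripper's body presses on something with over 40 N, if the wrist force passes 120 N, or if a joint passes its speed limit or range.

## Robot

A 6-joint arm with a two-finger parallel gripper is mounted at the origin on the work surface. World frame = base frame: x ahead of the robot, y to its left, z up, the work surface at z = 0. Lengths are in mm, angles in rad, forces in N, time in s.
With the tool pointing down it reaches from about 350 to 975 mm from the base axis. Payload 7.1 kg.
Tool frame: the origin (TCP) lies on the front face of the gripper's body, between the roots of the fingers; the fingertips stand 80 mm ahead of it and the grasp point (between the pads) lies 61 mm ahead of it (env.tips_ahead is the distance from the TCP to the fingertips, in mm); z points along the fingers, y is the direction in which the jaws open and shut (so a half turn about z gives the same grasp; the last joint's range is limited). The gripper opens to 88 mm and grips with 3 to 60 N. Pads are 20 mm wide; open, the fingers measure 115 mm over their backs; the gripper's body (75 mm by 178 mm) begins 61 mm behind the grasp point.
Start: joints at [-1.288, 0.423, 1.63, -0, 1.089, -0.019], TCP at [185.793, -596.73, 302.675] pointing down, gripper open.
Joint ranges: [-3, 3], [-0.9, 2.11], [0.09, 2.58], [-1.31, 4.45], [0.11, 2.69], [-2.54, 2.54]. Speed limits (rad/s): [2.39, 2.39, 3.01, 3.14, 3.14, 3.14].

## Interface

Orientations are given as a unit quaternion [x, y, z, w].
In Python, from station import env, set_gripper, viewer, workorder gives the robot as it stands. Calls block until the motion is done:
- env.reach(position, orientation): joint-space move of the TCP to a pose.
- env.move_l(position, rot=None, rate=150, f_stop=None): straight line of the TCP; rot=None keeps the orientation; rate is the mean speed in mm/s. With f_stop (N) it stops when the force on the tool has changed by that much, and returns True; else False.
- env.move_joints(angles): joint-space move.
- set_gripper(opening): finger opening in mm; the grip force is fixed at half the most; returns when the fingers have stopped.
- env.hold(seconds).
- env.ik(position, orientation): joint angles nearest the present ones, or None.
- env.read_state(): the state.
- viewer.camera(name): name is "side" or "top"; returns the picture (400x640x3 uint8, blue, green, red); there is no depth.
- viewer.camera_params(name): a dict with "fx", "fy", "cx", "cy" (pixels), "pose" (4x4, takes a point from camera to world coordinates). Camera axes: x right, y up, looking along -z (the intrinsics and any distortion apply to the point x, -y, -z); pixel columns grow to the right and rows downward; lengths in mm; the calibration is good to about 2 mm. A picture is of the moment at which its call begins. camera_params takes no time and is no camera call.
A pose or a line that the arm cannot do raises env.IKError and nothing moves.
- workorder.sign_off(): hands the job in, once; it reports no verdict.
The state is a dict: "time_s": time; "qpos": joint angles; "dq": joint speeds; "tau": joint torques, N m; "tool_pos": TCP position; "orientation": TCP orientation; "force": force on the tool from outside, world axes, zero at the start; "wrist_torque": the same for the moment, N m; "width": finger opening in mm.
Only numpy, scipy, OpenCV 4.12 (cv2) and the standard library are available. Lean on these libraries where they do the work, as an engineer would, in place of code of your own. Each camera call takes 0.05 s, during which the arm holds its last target.

## Working session

There is one attempt and no reset: what is moved stays moved. The work goes in short steps, each a Python script; the robot and the scene stay as the last script left them, time stands still between calls to the robot, and variables do not carry over. Pictures are saved under pics/ and viewed, and the job is handed in when it is done.

```bash
ls; mkdir -p pics; python3 - <<'E'
from station import env,set_gripper,viewer,workorder
import cv2
for n in("side","top"):
    cv2.imwrite(f"pics/{n}0.png",viewer.camera(n)); p=viewer.camera_params(n)
    print(n,{k:(v.tolist() if hasattr(v,'tolist') else v) for k,v in p.items()})
s=env.read_state();print(s["time_s"],s["orientation"],s["tool_pos"],s["width"])
E
```

```text
pics
side {'fx': 387.7834988621445, 'fy': 387.7834988621445, 'cx': 320.3961557616385, 'cy': 197.70944665383456, 'pose': [[0.9075068767024942, 0.2318216040615778, -0.35027134143118416, 286.8283296271329], [-0.42001854860752413, 0.4929740549389988, -0.7619455360999434, -565.7974667663568], [-0.0039607528719943245, 0.8385912741302037, 0.5447467185668666, 461.7097318480098], [0.0, 0.0, 0.0, 1.0]]}
top {'fx': 477.56268545040354, 'fy': 477.56268545040354, 'cx': 317.4432355471935, 'cy': 202.10842618349895, 'pose': [[-0.026826130085191108, 0.9799462474733265, -0.19744799519771886, 369.7867660725444], [-0.9996185822553039, -0.02500064333763143, 0.011732767900248676, -9.867764703722397], [0.006561154970655694, 0.19768742978664722, 0.9802431490960805, 1037.71929925095], [0.0, 0.0, 0.0, 1.0]]}
0.1 [ 9.88632191e-01  1.50352709e-01 -9.61775589e-05 -6.66420761e-04] [ 185.68511278 -596.37395507  301.99921969] 87.84831559244607
```

View pics/top0.png

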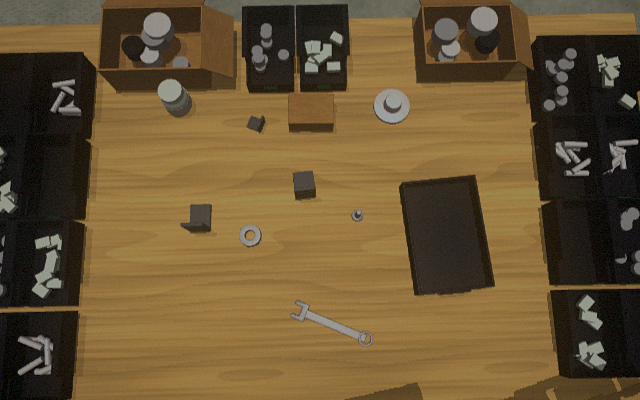

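View pics/side0.png

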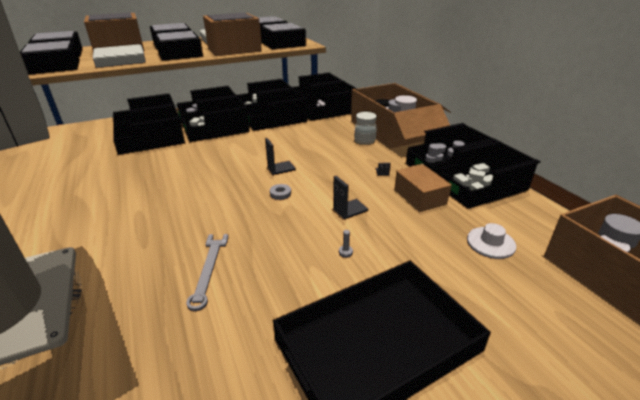

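```bash
python3 - <<'E'
import cv2,numpy as np
t=cv2.imread("pics/top0.png");s=cv2.imread("pics/side0.png")
def c(im,x0,y0,x1,y1,k):
    return cv2.resize(im[y0:y1,x0:x1],None,fx=k,fy=k,interpolation=cv2.INTER_CUBIC)
a=np.hstack([c(t,176,195,226,240,8),c(t,280,162,330,207,8)])
cv2.imwrite("pics/ct.png",np.clip(a*1.8,0,255).astype('uint8'))
a=np.hstack([c(s,255,130,305,180,8),c(s,325,170,375,220,8)])
cv2.imwrite("pics/cs.png",np.clip(a*1.8,0,255).astype('uint8'))
cv2.imwrite("pics/ctray.png",np.clip(c(t,390,165,505,305,4)*1.8,0,255).astype('uint8'))
E
```

```text
(no output)
```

View pics/ct.png

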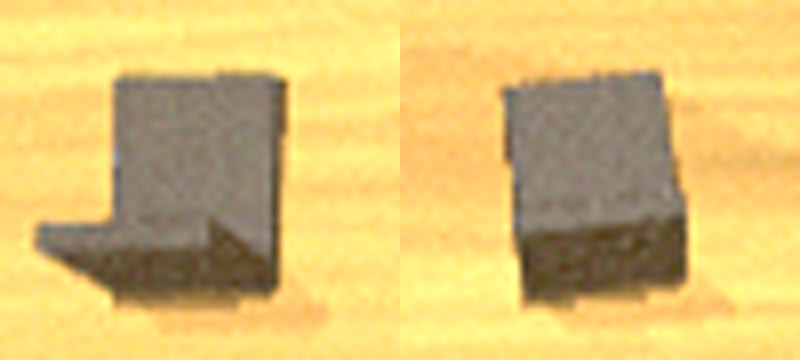

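View pics/cs.png

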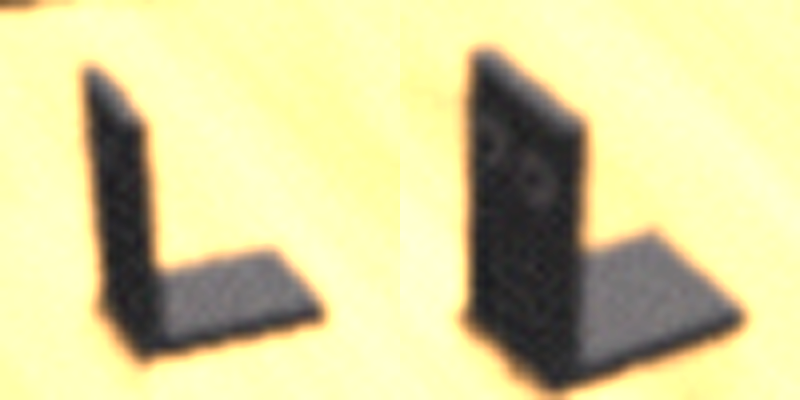

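View pics/ctray.png

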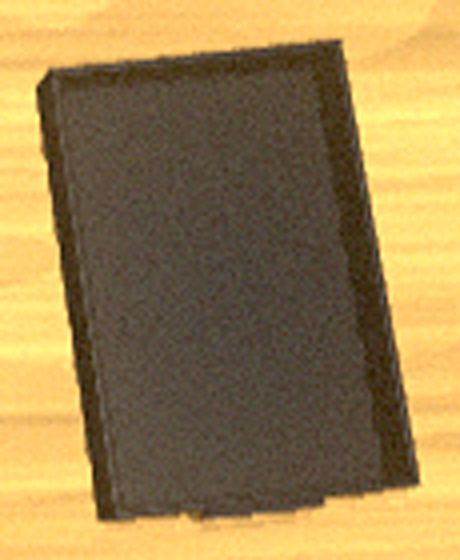

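```bash
cat > h.py <<'E'
import numpy as np,cv2
from station import env,set_gripper,viewer,workorder
from scipy.optimize import least_squares
from scipy.spatial.transform import Rotation as R
def proj(n,P):
    p=viewer.camera_params(n);T=np.linalg.inv(np.array(p["pose"]))
    c=np.atleast_2d(P)@T[:3,:3].T+T[:3,3]
    return np.c_[p["cx"]+p["fx"]*c[:,0]/-c[:,2],p["cy"]+p["fy"]*-c[:,1]/-c[:,2]]
def ray(n,u,v,z):
    p=viewer.camera_params(n);T=np.array(p["pose"])
    d=T[:3,:3]@np.array([(u-p["cx"])/p["fx"],-(v-p["cy"])/p["fy"],-1]);o=T[:3,3]
    return o+d*(z-o[2])/d[2]
def w(x,y,a,L):
    L=np.atleast_2d(L).astype(float);c,s=np.cos(a),np.sin(a)
    return np.c_[x+c*L[:,0]-s*L[:,1],y+s*L[:,0]+c*L[:,1],L[:,2]]
def fit(obs,x0):
    def f(q):
        return np.concatenate([ (proj(n,w(*q,l))[0]-np.array(uv)) for n,l,uv in obs])
    r=least_squares(f,x0,x_scale=[10,10,.1],loss='soft_l1');return r.x,f(r.x).reshape(-1,2)
def down(yaw): # tool z down, tool x rotated; jaws (tool y) along world direction yaw+90
    return (R.from_euler('z',yaw)*R.from_euler('x',np.pi)).as_quat()
E
cat > f.py <<'E'
from h import *
t,s="top","side"
P=[(s,(-30,-22.5,0),(145,360)),(s,(-30,22.5,0),(103,312)),(s,(30,-22.5,8),(325,310)),(s,(30,22.5,8),(273,248))]
P=[(n,l,(255+u/8-.5,130+v/8-.5)) for n,l,(u,v) in P]
P+=[(n,l,(176+u/8-.5,195+v/8-.5)) for n,l,(u,v) in [(t,(30,22.5,8),(115,77)),(t,(30,-22.5,8),(285,77)),(t,(-30,22.5,0),(115,300)),(t,(-30,-22.5,0),(275,295)),(t,(-22,22.5,80),(38,225))]]
Q=[(s,(-30,-22.5,0),(155,388)),(s,(-30,22.5,0),(68,320)),(s,(30,-22.5,8),(343,316)),(s,(30,22.5,8),(255,232)),(s,(-30,22.5,80),(72,50))]
Q=[(n,l,(325+u/8-.5,170+v/8-.5)) for n,l,(u,v) in Q]
Q+=[(n,l,(280+u/8-.5,162+v/8-.5)) for n,l,(u,v) in [(t,(30,22.5,8),(102,88)),(t,(30,-22.5,8),(262,72)),(t,(-30,22.5,0),(125,300)),(t,(-30,-22.5,0),(287,287)),(t,(-30,22.5,80),(120,236)),(t,(-30,-22.5,80),(284,212))]]
T=[(t,(120,80,40),(52,70)),(t,(120,-80,40),(342,40)),(t,(-120,-80,40),(418,484)),(t,(-120,80,0),(100,520))]
T=[(n,l,(390+u/4-.5,165+v/4-.5)) for n,l,(u,v) in T]
T+=[(s,(120,80,40),(410,264)),(s,(120,-80,40),(488,332)),(s,(-120,80,40),(275,332))]
for nm,o,x0 in(("P",P,(450,250,0)),("Q",Q,(500,20,0)),("T",T,(400,-280,0))):
    q,r=fit(o,x0);print(nm,q.round(3),"dist",np.hypot(*q[:2]));print(r.round(1).tolist())
E
python3 f.py
```

```text
P [ 5.49304e+02  2.35507e+02 -1.30000e-02] dist 597.6609965322489
[[-0.3, 2.0], [-0.7, -0.3], [0.6, 0.3], [0.7, 0.2], [0.0, 0.1], [-0.7, -0.1], [-0.1, -0.1], [0.5, 0.2], [-0.4, -0.1]]
Q [6.18783e+02 7.51300e+00 8.30000e-02] dist 618.8287269949398
[[0.2, 2.9], [-0.6, 0.3], [1.5, 0.1], [0.1, 0.2], [-0.6, 0.7], [-0.2, -0.4], [-0.1, -0.5], [-0.2, 0.0], [-0.3, -0.5], [-1.1, 0.1], [0.2, 0.8]]
T [ 4.97773e+02 -2.94182e+02  8.90000e-02] dist 578.2051688487688
[[-1.0, 0.1], [-0.4, -0.7], [1.6, 0.2], [0.5, 0.5], [0.0, -3.5], [4.5, 1.2], [-3.1, -10.1]]
```

```bash
cat > tip.py <<'E'
from h import *
import sys
def tip(x,y,a,pre=None):
    o=down(a)
    f=lambda dx,z:np.r_[w(x,y,a,(dx,0,0))[0,:2],z]
    env.reach(f(5,190),o)
    env.move_l(f(5,131),rate=120)
    print("at",env.read_state()["force"].round(1) if hasattr(env.read_state()["force"],'round') else env.read_state()["force"])
    env.move_l(f(-81,131),rate=70)
    env.hold(.2)
    env.move_l(f(-81,190),rate=200)
    print(env.read_state()["time_s"])
E
python3 - <<'E'
from tip import *
set_gripper(0)
tip(618.8,7.5,.083)
for n in("side","top"): cv2.imwrite(f"pics/{n}1.png",viewer.camera(n))
E
```

```text
at [-0.1  0.   0.7]
6.7667
```

View pics/side1.png

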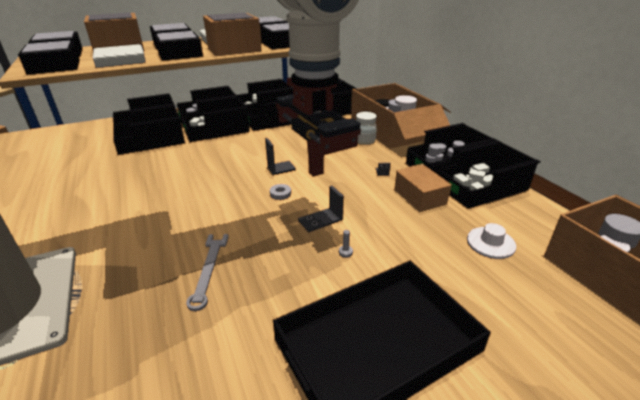

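View pics/top1.png

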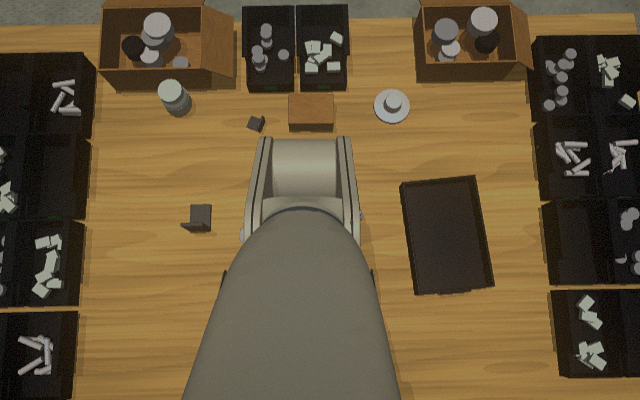

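The side view shows the centre bracket on its back, with its foot upright at about (336,205). Next, the left one.

```bash
python3 - <<'E'
from tip import *
tip(549.3,235.5,-.013)
ims={n:viewer.camera(n) for n in("side","top")}
for n in ims: cv2.imwrite(f"pics/{n}2.png",ims[n])
s,t=ims["side"],ims["top"]
c=lambda im,x0,y0:cv2.resize(im[y0:y0+50,x0:x0+50],None,fx=8,fy=8,interpolation=cv2.INTER_CUBIC)
cv2.imwrite("pics/cs2.png",np.clip(np.hstack([c(s,250,135),c(s,295,183)])*1.8,0,255).astype('uint8'))
cv2.imwrite("pics/ct2.png",np.clip(np.hstack([c(t,170,205),c(t,280,175)])*1.8,0,255).astype('uint8'))
E
```

```text
at [-0.1 -0.4  0.7]
10.4583
```

View pics/side2.png

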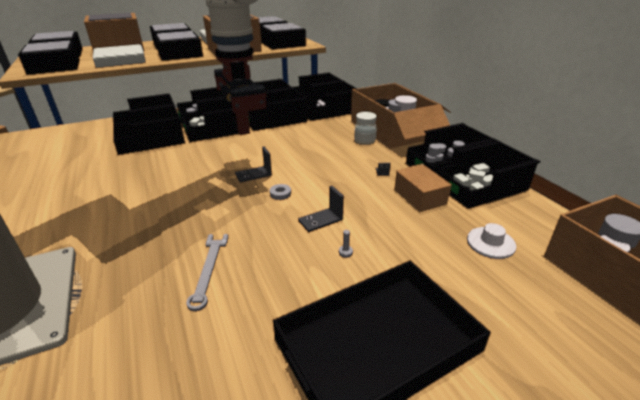

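View pics/top2.png

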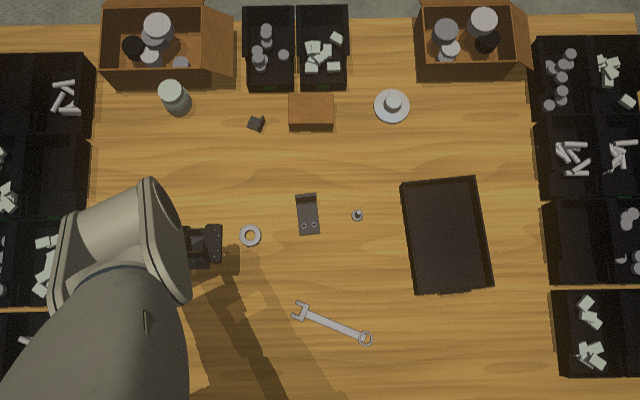

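View pics/cs2.png

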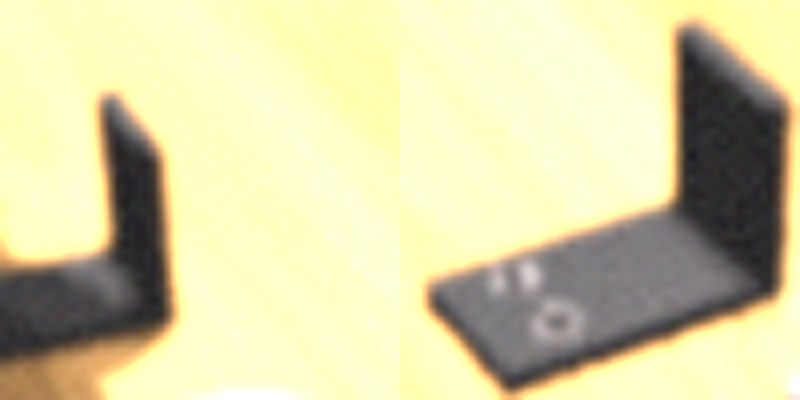

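View pics/ct2.png

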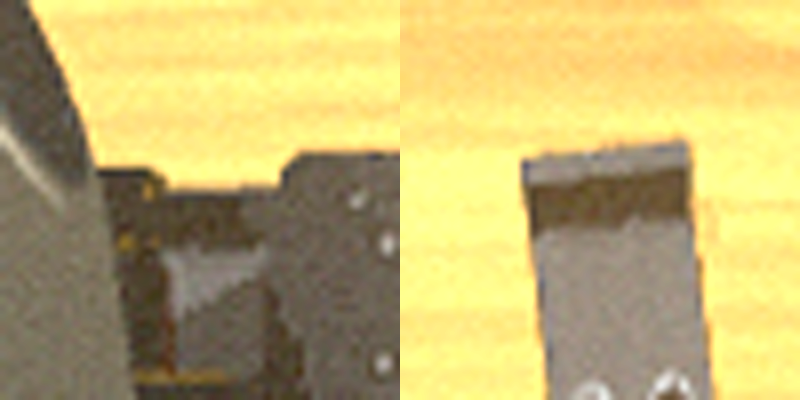

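```bash
cat > g.py <<'E'
from h import *
t,s="top","side"
Q=[(t,(0,22.5,60),(280+123/8-.5,175+158/8-.5)),(t,(0,-22.5,60),(280+288/8-.5,175+141/8-.5)),
(t,(-8,22.5,60),(280+127/8-.5,175+186/8-.5)),(t,(-8,-22.5,60),(280+290/8-.5,175+168/8-.5)),
(s,(-8,22.5,60),(295+277/8-.5,183+32/8-.5)),(s,(0,-22.5,60),(295+388/8-.5,183+102/8-.5)),(s,(0,-22.5,0),(295+380/8-.5,183+298/8-.5)),
(s,(-80,-22.5,0),(295+108/8-.5,183+390/8-.5)),(s,(-80,22.5,8),(295+30/8-.5,183+283/8-.5))]
P=[(s,(-8,22.5,60),(250+102/8-.5,135+100/8-.5)),(s,(0,22.5,60),(250+115/8-.5,135+92/8-.5)),(s,(0,-22.5,60),(250+163/8-.5,135+150/8-.5)),(s,(0,-22.5,0),(250+170/8-.5,135+323/8-.5))]
for nm,o,x0 in(("P",P,(515,235,0)),("Q",Q,(585,5,0))):
    q,r=fit(o,x0);print(nm,q.round(3));print(r.round(1).tolist())
# view options: grasp at Q, view pose
for yaw in (np.pi/2,-np.pi/2):
    for tr in ((583,5,200,0),(480,-60,300,-np.pi/2),(480,-60,300,-np.pi*.61),(480,-60,300,-np.pi/2+2*np.pi)):
        j=env.ik(np.array(tr[:3]),down(yaw+.08+tr[3])); print(yaw,tr,None if j is None else np.round(j,2))
E
python3 g.py
```

```text
P [ 5.18878e+02  2.39162e+02 -4.80000e-02]
[[-1.1, -0.8], [0.5, -0.4], [-0.3, 0.1], [0.7, 1.1]]
Q [5.87127e+02 4.54500e+00 6.50000e-02]
[[-0.8, -0.4], [-0.1, -0.2], [-1.0, -0.2], [0.0, 0.2], [-0.3, -0.1], [1.1, 0.8], [1.2, 1.6], [-0.5, 2.1], [-1.1, -0.0]]
1.5707963267948966 (583, 5, 200, 0) [-0.01  0.5   1.79 -0.    0.85 -0.09]
1.5707963267948966 (480, -60, 300, -1.5707963267948966) [-0.15  0.22  1.94 -0.    0.99  1.34]
1.5707963267948966 (480, -60, 300, -1.9163715186897738) [-0.15  0.22  1.94 -0.    0.99  1.69]
1.5707963267948966 (480, -60, 300, 4.71238898038469) [-0.15  0.22  1.94 -0.    0.99  1.34]
-1.5707963267948966 (583, 5, 200, 0) None
-1.5707963267948966 (480, -60, 300, -1.5707963267948966) [-0.15  0.22  1.94  0.    0.99 -1.8 ]
-1.5707963267948966 (480, -60, 300, -1.9163715186897738) [-0.15  0.22  1.94  0.    0.99 -1.45]
-1.5707963267948966 (480, -60, 300, 4.71238898038469) [-0.15  0.22  1.94  0.    0.99 -1.8 ]
```

```bash
cat > pick.py <<'E'
from h import *
def pick(x,y,a,z=118):
    o=down(a+np.pi/2); c=w(x,y,a,(-4,0,0))[0,:2]
    env.reach(np.r_[c,185],o); set_gripper(40)
    st=env.move_l(np.r_[c,z],rate=110,f_stop=15); print("stop",st)
    set_gripper(0); s=env.read_state(); print("w",s["width"],s["force"],s["time_s"])
    env.move_l(np.r_[c,z+90],rate=180)
def view(tag,d=-1.98,p=(450,-200,290)):
    env.reach(np.array(p,float),down(np.pi/2+d))
    im=viewer.camera("side");cv2.imwrite(f"pics/v{tag}.png",im)
    u,v=proj("side",np.r_[p[0],p[1],p[2]-80])[0].astype(int);print(u,v)
    u=np.clip(u,75,565);v=np.clip(v,60,325)
    cv2.imwrite(f"pics/vc{tag}.png",cv2.resize(im[v-60:v+75,u-75:u+75],None,fx=4,fy=4,interpolation=cv2.INTER_CUBIC))
    print(env.read_state()["time_s"],env.read_state()["width"])
E
python3 - <<'E'
from pick import *
pick(587.1,4.5,.068)
view("Q")
E
```

```text
stop False
w 7.889767501008569 [0.15640121 1.98206723 3.29716165] 14.5167
316 191
16.6583 7.767981231885362
```

View pics/vcQ.png

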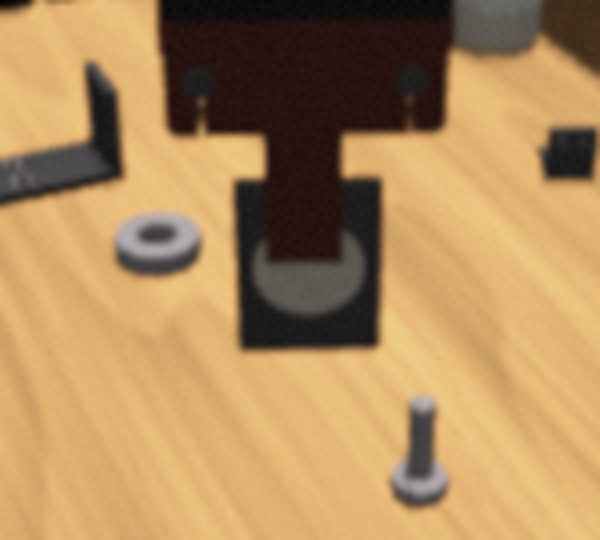

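The sticker on the held bracket is round: a grey-white disc at crop (308,270), either side of the finger. This is the one for the tray.

```bash
python3 - <<'E'
from pick import *
T=(497.8,-294.2,.089)
c=w(*T,(36,0,0))[0,:2];o=down(T[2]+np.pi/2)
env.reach(np.r_[c,230],o)
env.move_l(np.r_[c,132],rate=120)
print(env.move_l(np.r_[c,121.5],rate=25,f_stop=4),env.read_state()["tool_pos"],env.read_state()["force"])
set_gripper(40)
env.move_l(np.r_[c,230],rate=150)
print(env.read_state()["time_s"])
env.reach(np.array([400,-100,330.]),down(np.pi/2))
for n in("side","top"): cv2.imwrite(f"pics/{n}3.png",viewer.camera(n))
print(env.read_state()["time_s"])
E
```

```text
True [ 533.93404663 -291.16518484  123.17582563] [-1.15271968  0.29751871  3.7763198 ]
21.4333
22.525
```

View pics/side3.png

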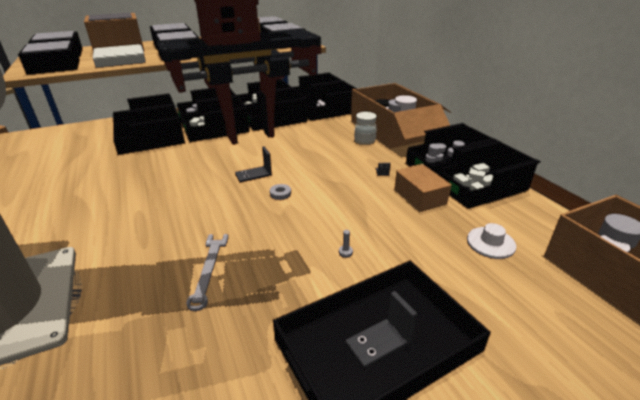

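View pics/top3.png

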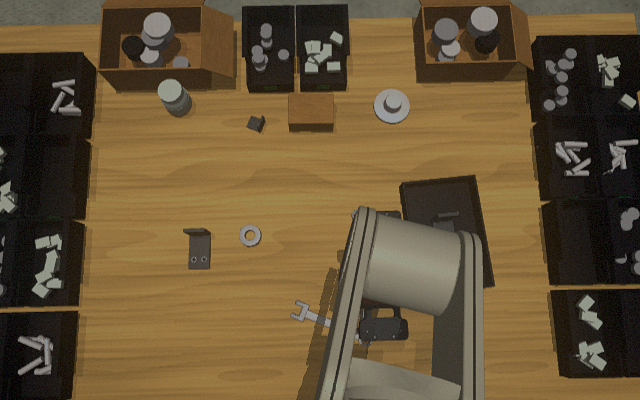

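The side view shows the round-sticker bracket flat on the tray floor with its foot upright at about (402,318). The other bracket lies on its back at about (255,170), and the gripper is clear of everything.

```bash
python3 - <<'E'
from h import *
s=env.read_state();print(s["time_s"],s["force"])
workorder.sign_off()
E
```

```text
22.525 [-0.59628523 -0.02489967  0.00318216]
the job is handed in; nothing more can be done
```

I tipped both brackets onto their backs. I then lifted the middle one, which had the round sticker, and laid it on its back in the tray. The job was handed in at 22.5 s of the 51 s allowed.

- **Reading the stickers:** once tipped, the foot undersides face away from both cameras. I turned the middle bracket to the side camera and saw a round sticker. I did not read the left bracket's sticker; it is the strip one by elimination, and it lies untouched where it fell.
- **Final check:** the last side picture shows the placed bracket flat on the tray floor with its foot upright. It stopped on light contact at 123.2 mm TCP height, against 123 expected. The other bracket was still on its back, and the gripper was open and clear.
- **Disagreements:** in the tray fit, three rough side-view corners disagreed with the top view by up to about 10 pixels. I went with the fitted pose, which matched the top-view corners to within 2 pixels. In the last top picture the arm hid part of the tray, so flatness was judged from the side view and the contact height.

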